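# Hot plate check: stop button, reset, surface probe

## Robot

A 6-joint arm with a two-finger parallel gripper is mounted at the origin on a cart in front of the work surface, level with it; the furniture and walls round the work are solid. World frame = base frame: x ahead of the robot, y to its left, z up, the work surface at z = 0. Lengths are in m, angles in rad, forces in N, time in s.
With the tool pointing down it reaches from about 0.3 to 0.875 m from the base axis. Payload 6.4 kg.
Tool frame: the origin (TCP) lies at the very end of the fingers, on their centre line; the grasp point (between the pads) lies 19 mm behind it; z points along the fingers, y is the line along which they close (so a half turn about z gives the same grasp; the last joint's range is limited). The gripper opens to 85 mm and grips with 20 to 120 N. Pads are 22 mm wide; open, the fingers measure 114 mm over their backs; the gripper's body (76 mm by 85 mm) begins 54 mm behind the grasp point. The pads swing forward as they close: fully open they stand 13 mm farther back than shut.
Start: joints at [-1.506, 0.181, 1.607, -0, 1.354, -0.206], TCP at [0.154, -0.554, 0.231] pointing down, gripper open.
Joint ranges: [-2.99, 2.99], [-0.89, 2.07], [0.3, 2.58], [-1.14, 4.28], [0, 2.63], [-3.12, 3.12]. Speed limits (rad/s): [2.57, 2.57, 3.01, 3.14, 3.14, 3.14].

## Interface

Orientations are given as a unit quaternion [w, x, y, z].
In Python, from bench import ctrl, viewer gives the robot as it stands (ctrl), with the cameras (viewer).
- The arm moves only by the tool jog_arm, called after "Request:" as a command line: name --argument value ..., lists and objects as JSON in quotes. Schema: {"type":"object","properties":{"plan":{"type":"array","items":{"type":"array","prefixItems":[{"type":"array","items":{"type":"number"},"minItems":3,"maxItems":3},{"type":"array","items":{"type":"number"},"minItems":3,"maxItems":3},{"type":"number"}],"minItems":3,"maxItems":3},"minItems":1,"maxItems":10},"only":{"type":"string"},"quiet":{"type":"boolean"},"lines":{"type":"string"}},"required":["plan"],"additionalProperties":false}. plan is a list of rows, 1 to 10 of them, each written [[dx, dy, dz], [rx, ry, rz], opening]: dx, dy, dz in shares of 50 cm (1.0 is 50 cm), then a rotation vector rx, ry, rz in a scale on which 1.0 is 2 rad, then the opening from 0.0 (shut) to 1.0 (fully open); each row is the pose to reach, as a shift and turn from the pose commanded when the call began, along the tool's axes at that moment; what a row does not reach only later rows make up. A row lasts 1/8 s, in which the tool goes at most 0.0625 m and 0.188 rad, less where a joint would pass 70% of its speed; a pose out of reach is approached as far as the arm can. The fingers move at their own pace and stop on an object; the grip force is fixed at half the most. Time passes only in rows, so rows that do not move let the fingers close. The tool returns the time, the measured TCP pose, the force, the opening and the grip force at its end. only (a regular expression) keeps the lines of the reply that match it, lines (a string "A,B") keeps lines A to B, and quiet returns only ok. No shift or turn number may pass 1 either way. Input that does not fit is refused with a message, and nothing moves.
- ctrl.get_obs(): the state, without advancing time (a new reading comes with each control period).
- viewer.camera(name): name is "scene" or "side" or "wrist"; returns the picture (384x512x3 uint8, blue, green, red); there is no depth.
- viewer.camera_params(name): a dict with "fovy" (degrees; the focal length in pixels is half the picture's height over the tangent of half this angle, whatever the lens; pixels are square), "cx", "cy" (the principal point, pixels), "dist" ([k1, k2, p1, p2, k3] as OpenCV has them; the pictures are not rectified), "view" (4x4, takes a point from world to camera coordinates). Camera axes: x right, y up, looking along -z (the intrinsics and any distortion apply to the point x, -y, -z); pixel columns grow to the right and rows downward; lengths in m; the calibration is good to about 2 mm. A picture is of the moment at which its call begins: read the wrist's pose just before it. camera_params takes no time and is no camera call; for the wrist camera it gives the pose at the moment of the call.
- ctrl.hand_in(): hands the job in; it is judged then, once.
The state is a dict: "time_s": time; "q": joint angles; "dq": joint speeds; "joint_efforts": joint torques, N m; "eef_pos": TCP position; "eef_rot": TCP orientation; "wrist_force": force on the tool from outside, world axes, zero at the start; "torque": the same for the moment, N m; "opening": opening from 0.0 (shut) to 1.0 (fully open); "grasp_force": force on a finger pad.
Only numpy, scipy, OpenCV 4.12 (cv2) and the standard library are available. Lean on these libraries where they do the work, as an engineer would, in place of code of your own. Each camera call takes 0.05 s, during which the arm holds its last target. There are 200 camera calls.

## Task

Do the start-of-shift check of the bench hot plate. First press its red mushroom stop button all the way down and let it spring up, then turn the same button clockwise (seen from above) as far as it goes, to reset it. Then take the blue surface probe from its holder and hold it upright with its copper tip on the dot at the middle of the brass disc, pressed lightly so that the spring tip is pushed in about half way; finish while holding it there, without letting go, and leave the other things on the worktop where they are.

Things in the scene. Friction and masses are not known exactly. Their poses are not given: they have to be found in the camera images.
- hotplate: Bench hot plate, 220 (x) x 330 (y) x 60 mm high, fixed to the worktop, yaw within 0.25 rad. Origin: centre of its underside; at yaw 0, x points away from the robot, y left, z up. A dark steel plate, 200 x 220 mm (centre at y = +47 mm), forms the left part of its top and a grey console the right; both level, top at z = 60 mm.
- stop_top (a point): Centre of the red mushroom stop button's top, on its axis; 34 mm above the console when up, 26 pressed; at (-20, -116) mm in the hot plate's frame. Round head 40 mm across, sides from 16 to 27 mm above the console, underside at 12, on a 22 mm stem over a flat yellow ring (54 mm across, 1 mm high). A white line on the top points along the point's -x and turns with the head; z up.
- stop_button (a joint): How far the mushroom button is pushed down, m: 0 up, 0.008 fully down. A spring returns it: 2 N starts it moving, 6 N holds it fully down.
- stop_knob (a joint): Turn of the mushroom head, rad, growing clockwise seen from above, from 0 to its stop at 1.1 (63 degrees). It starts between 0 and 0.2 and stays where it is left (friction 0.04 N m). It turns freely with the button up or down; to turn it, grip the head by its sides.
- disc: Flat round brass measuring disc, 36 mm across, 4 mm thick, fixed on the steel plate (anywhere on its middle part), with a 10 mm black dot at its centre. Origin: centre of its underside; z up.
- disc_top (a point): Centre of the dot on the disc's top face, 4 mm above the disc's origin, 64 mm above the worktop; z up.
- holder: Probe holder, fixed: black round base 80 mm across with an upright aluminium tube, 36 mm outside, 22 mm bore, top at 85 mm. Origin: centre of its underside.
- probe: Cordless surface probe, 0.13 kg, upright in the holder: blue handle 30 (x) x 24 (y) mm, from 5 to 81 mm above the origin; black collar 38 mm across, 6 thick, resting loose on the holder's tube. Origin: centre of the collar's underside; z up along the handle. Below: 8 mm stem and the spring tip, to 68 mm under the origin (lift 70 mm or more to clear). Grip the handle across its 24 mm width (y).
- probe_tip (a point): Centre of the lower face of the copper tip, a flat disc 14 mm across; 68 mm below the probe's origin when the spring is out; moves with the spring.
- probe_plunger (a joint): How far the spring tip is pushed into the stem, m: 0 out, 0.016 fully in. Spring: 0.5 N at the start of its travel, 2.5 N half way (0.008), 4.5 N at the end, hard beyond that.
- timer: Bystander, loose: red and white kitchen timer, 67 mm across, height 51 mm. Origin: centre of its underside.
- label_roll: Bystander, loose: beige roll of tape lying flat, 76 mm across, height 33 mm. Origin: centre of its underside.
- check_weight1: Bystander, loose: steel check weight with a knob, 37 mm across, height 62 mm. Origin: centre of its underside.
- check_weight2: Bystander, loose: smaller steel check weight, 29 mm across, height 48 mm. Origin: centre of its underside.
- sample_jar1: Bystander, loose: jar with a white lid, 53 mm across, height 64 mm. Origin: centre of its underside.
- sample_jar3: Bystander, loose: jar with a blue lid, 53 mm across, height 64 mm. Origin: centre of its underside.
- empty_tub1: Bystander, loose: empty translucent tub, 134 mm across, height 91 mm. Origin: centre of its underside.

How it is judged:
On the way, in this order (a step that is already met when the one before it is completed fails the run):
1. the mushroom button is pressed all the way down (value of joint stop_button above 0.0068 m), for 0.1 s.
2. the button is up again (value of joint stop_button below 0.003 m), for 0.1 s.
3. the button, up, is turned clockwise to its stop (value of joint stop_knob above 0.95 rad and value of joint stop_button below 0.003 m), for 0.2 s.
4. the probe is lifted clear of its holder in the gripper (z of probe_tip in the frame of holder above 0.087 m and contact force between the fingers and probe above 1 N), for 0.1 s.
5. the held probe's tip is on the disc's dot, upright, its spring partly pushed in (contact force between probe and disc between 0.3 and 8 N and value of joint probe_plunger between 0.003 and 0.013 m and horizontal distance between probe_tip and disc_top below 0.008 m and angle between probe's own z axis and vertical below 0.14 rad and contact force between the fingers and probe above 1 N and contact force between probe and hotplate below 0.1 N and contact force between probe and holder below 0.1 N), for 0.3 s.
At the end, for the whole second after the job is handed in: Gripper still holds the probe at rest, upright within 8 degrees, tip within 8 mm of the dot's centre, spring pushed in 3 to 13 of its 16 mm (under 8 N), probe touching neither plate nor holder; stop button up (within 3 mm) and turned over 0.9 rad (all of step 5 and linear speed of probe below 0.01 m/s and value of joint stop_knob above 0.9 rad and value of joint stop_button below 0.003 m); the arm keeps its last pose, push and grip.
It fails at once if the probe is pushed hard (over 12 N) on the disc or the hot plate (contact force between probe and disc above 12 N or contact force between probe and hotplate above 12 N).
It fails at once if a bystander is shifted by more than 40 mm (distance of any of timer, label_roll, check_weight1, check_weight2, sample_jar1, sample_jar3, empty_tub1 from where it was at the start of the episode above 0.04 m).
It also fails if it takes over 58 s, if anything falls off the work surface, if the arm or the gripper's body presses on something with over 40 N, if the wrist force passes 120 N, or if a joint passes its speed limit or range.

## Working session

There is one attempt and no reset: what is moved stays moved. The work goes in short steps, Python scripts to look and compute and a tool call to move; the robot and the scene stay as the last step left them, time stands still between calls to the robot, and variables do not carry over. Pictures are saved under pics/ and viewed, at most 10 in all, crops included, and the job is handed in when it is done.

```bash
ls; mkdir -p pics; python3 - <<'E'
from bench import ctrl, viewer
import cv2,numpy as np
o=ctrl.get_obs();print({k:np.round(v,3) for k,v in o.items()})
for n in("scene","side"):
    cv2.imwrite(f"pics/{n}0.png",cv2.resize(viewer.camera(n),(800,600),interpolation=cv2.INTER_CUBIC));p=viewer.camera_params(n);print(n,p["fovy"],p["cx"],p["cy"],p["dist"],np.round(np.linalg.inv(p["view"]),3))
E
```

```text
bench.py
pics
{'time_s': np.float64(0.0), 'q': array([-1.506,  0.182,  1.608,  0.   ,  1.354, -0.206]), 'dq': array([ 0.002,  0.001, -0.001,  0.001,  0.   ,  0.   ]), 'joint_efforts': array([-0.0000e+00, -4.4487e+01, -3.5133e+01, -0.0000e+00,  9.0000e-03,
        0.0000e+00]), 'eef_pos': array([ 0.154, -0.553,  0.23 ]), 'eef_rot': array([-0.001,  0.991,  0.135,  0.   ]), 'wrist_force': array([0.08 , 0.438, 0.987]), 'torque': array([-0.007, -0.012, -0.015]), 'grasp_force': np.float64(0.0), 'opening': np.float64(1.0)}
scene 56.39694884109591 255.41652606166772 194.53823756818798 [-0.00334901  0.          0.          0.          0.        ] [[-0.675  0.571 -0.466  0.004]
 [-0.737 -0.51   0.444  0.593]
 [ 0.016  0.643  0.765  0.953]
 [ 0.     0.     0.     1.   ]]
side 44.48616894338094 254.95800115184886 190.83859053531924 [-0.00963854  0.          0.          0.          0.        ] [[ 9.99e-01  2.30e-02 -3.20e-02  4.91e-01]
 [-3.90e-02  5.67e-01 -8.23e-01 -1.22e+00]
 [-1.00e-03  8.23e-01  5.68e-01  9.91e-01]
 [ 0.00e+00  0.00e+00  0.00e+00  1.00e+00]]
```

View pics/scene0.png

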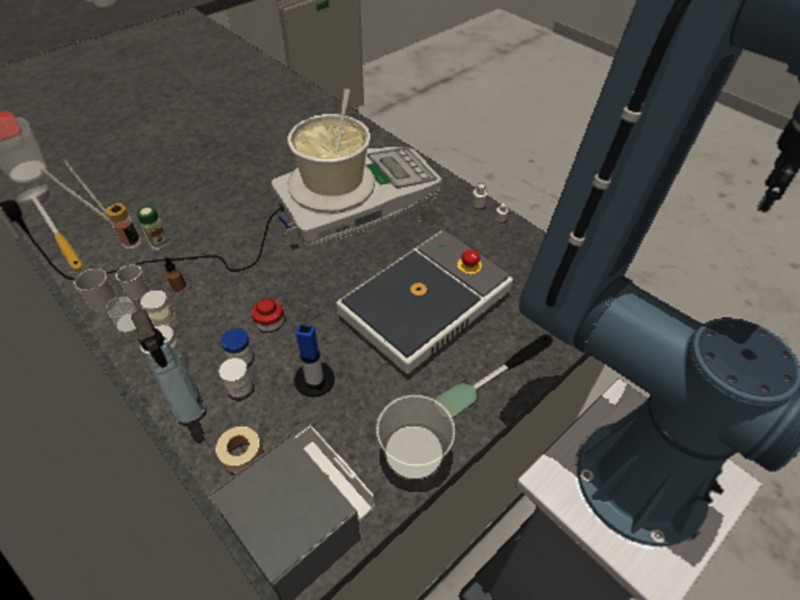

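View pics/side0.png

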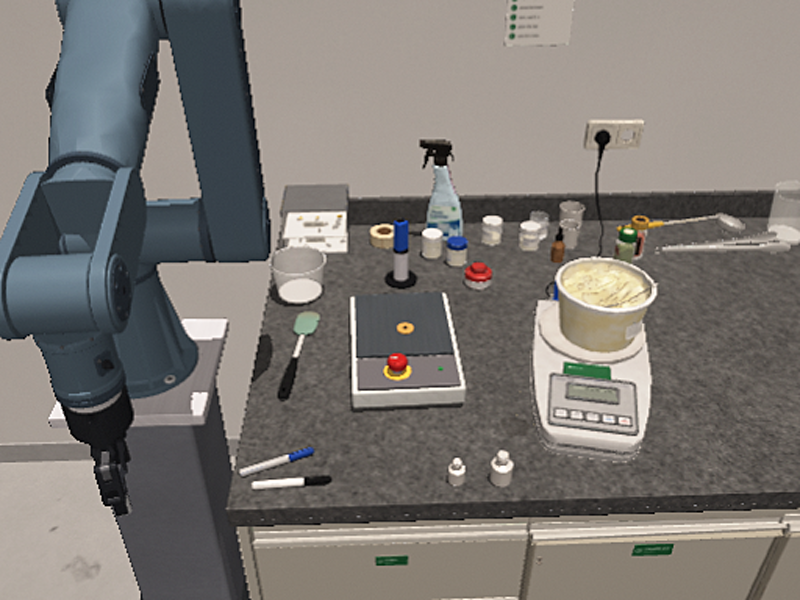

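The scene view has the button at (470,257), the disc at (419,289) and the probe handle at (307,343). The side view has the button at (397,361), the disc at (405,328) and the probe at (401,237). I'll triangulate from colour blobs.

```bash
cat > h.py <<'E'
from bench import ctrl, viewer
import cv2,numpy as np
from scipy.spatial.transform import Rotation as R
def cam(p):
    f=192/np.tan(np.radians(p["fovy"]/2));K=np.array([[f,0,p["cx"]],[0,f,p["cy"]],[0,0,1.]]);V=np.diag([1,-1,-1,1])@np.array(p["view"]);return K,np.array(p["dist"],float),V
def ray(p,uv):
    K,d,V=cam(p);x=cv2.undistortPoints(np.array([[uv]],float),K,d)[0,0];C=np.linalg.inv(V);r=C[:3,:3]@[x[0],x[1],1];return C[:3,3],r/np.linalg.norm(r)
def onz(p,uv,z):
    o,r=ray(p,uv);return o+r*(z-o[2])/r[2]
def tri(ps,uvs):
    A=np.zeros((3,3));b=np.zeros(3);L=[]
    for p,uv in zip(ps,uvs):
        o,r=ray(p,uv);M=np.eye(3)-np.outer(r,r);A+=M;b+=M@o;L.append((o,M))
    x=np.linalg.solve(A,b);return x,[np.linalg.norm(M@(x-o)) for o,M in L]
def proj(p,X):
    K,d,V=cam(p);return cv2.projectPoints(np.array(X,float).reshape(-1,3),V[:3,:3],V[:3,3],K,d)[0][:,0]
def blobs(img,lo,hi,mina=15):
    m=cv2.inRange(cv2.cvtColor(img,cv2.COLOR_BGR2HSV),lo,hi);n,_,s,c=cv2.connectedComponentsWithStats(m)
    return [(np.round(c[i],1).tolist(),s[i].tolist()) for i in range(1,n) if s[i][4]>=mina]
def local(d):  # world shift -> tool axes
    w,x,y,z=ctrl.get_obs()["eef_rot"];return R.from_quat([x,y,z,w]).inv().apply(d)
E
python3 - <<'E'
from h import *
big=[]
for n,(x0,y0) in(("scene",(190,140)),("side",(210,130))):
    i=viewer.camera(n);cv2.imwrite(f"pics/{n}_raw.png",i)
    print(n,"red",[b for b in blobs(i,(0,150,70),(8,255,255))],"or",[b for b in blobs(i,(9,150,100),(20,255,255))],"blue",blobs(i,(110,130,50),(128,255,255)))
    c=i[y0:y0+130,x0:x0+145];big.append(cv2.resize(c,None,fx=2.75*1,fy=2.75*1,interpolation=cv2.INTER_CUBIC) if 0 else cv2.resize(c,(395,354),interpolation=cv2.INTER_CUBIC))
cv2.imwrite("pics/crop1.png",np.hstack(big))
E
```

```text
scene red [([3.3, 73.4], [0, 72, 8, 4, 28]), ([3.0, 84.5], [0, 82, 7, 6, 18]), ([300.8, 164.6], [296, 160, 11, 11, 90]), ([170.2, 199.1], [161, 191, 20, 17, 252])] or [([73.3, 134.3], [68, 131, 12, 8, 52]), ([43.4, 160.7], [35, 149, 18, 24, 143]), ([300.1, 170.9], [294, 165, 14, 10, 41]), ([267.4, 184.8], [263, 181, 10, 8, 59])] blue [([196.3, 219.0], [190, 207, 14, 23, 215]), ([149.7, 217.4], [142, 210, 17, 16, 198])]
side red [([305.6, 173.9], [298, 168, 17, 12, 157]), ([253.9, 231.1], [248, 226, 13, 12, 102])] or [([410.4, 142.4], [400, 138, 22, 9, 97]), ([357.5, 157.5], [354, 155, 7, 9, 28]), ([258.9, 209.7], [254, 207, 11, 7, 55]), ([252.3, 238.3], [248, 234, 12, 8, 29])] blue [([256.3, 150.6], [252, 141, 10, 20, 164]), ([292.3, 155.2], [286, 151, 13, 9, 95]), ([355.4, 186.8], [354, 181, 3, 11, 20]), ([192.4, 290.1], [185, 286, 16, 9, 79])]
```

View pics/crop1.png

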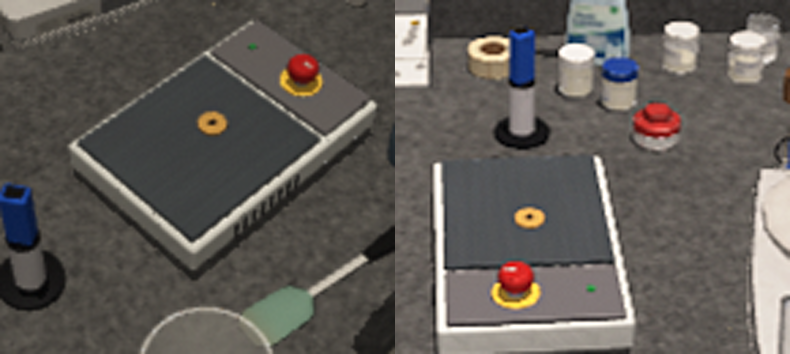

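```bash
python3 - <<'E'
from h import *
S,D=viewer.camera_params("scene"),viewer.camera_params("side")
np.set_printoptions(precision=4,suppress=True)
for n,a,b in(("disc",(267.4,184.8),(258.9,209.7)),("button",(300.8,164.6),(253.9,231.1)),("handle",(196.3,219),(256.3,150.6))): print(n,*tri([S,D],[a,b]))
print("disc z64",onz(S,(267.4,184.8),.064),onz(D,(258.9,209.7),.064))
f=2.724
sc=[onz(S,(190+u/f,140+v/f),.06)[:2] for u,v in((72,146),(193,246),(376,103),(255,20))]
sd=[onz(D,(210+u/f,130+v/f),.06)[:2] for u,v in((205,155),(40,162),(47,325),(237,322))]
for n,c in(("scene",sc),("side",sd)):
    c=np.array(c);print(n,c.tolist(),"ctr",c.mean(0),"edges",np.linalg.norm(np.roll(c,-1,0)-c,axis=1))
    e=[c[0]-c[1],c[3]-c[2]];g=[c[1]-c[2],c[0]-c[3]]
    print([np.arctan2(v[1],v[0]) for v in e],[np.arctan2(-v[0],v[1]) for v in g])
    y=np.mean([np.arctan2(v[1],v[0]) for v in e]+[np.arctan2(-v[0],v[1]) for v in g]);r=np.array([[np.cos(y),-np.sin(y)],[np.sin(y),np.cos(y)]]);print("btn",c.mean(0)+r@[-.02,-.116],y)
E
```

```text
disc [0.5522 0.0182 0.061 ] [np.float64(0.00024535367858664707), np.float64(0.0002453536785867404)]
button [ 0.5304 -0.1177  0.0822] [np.float64(0.00014496871790948898), np.float64(0.00014496871790954416)]
handle [0.5549 0.3004 0.1236] [np.float64(0.00016665940892581006), np.float64(0.00016665940892584448)]
disc z64 [0.5507 0.0201 0.064 ] [0.5518 0.0141 0.064 ]
scene [[0.6359593931217858, 0.16812410148883056], [0.4340099379448192, 0.15874398452223348], [0.4386839906953632, -0.1588143759124916], [0.6464331687449437, -0.154062957229674]] ctr [0.5388 0.0035] edges [0.2022 0.3176 0.2078 0.3224]
[np.float64(0.04641448581642524), np.float64(0.022866952015109573)] [np.float64(0.014717657749400913), np.float64(0.03249692418229682)]
btn [ 0.5222 -0.113 ] 0.029124004940808135
side [[0.6514065853445401, 0.14978026292915247], [0.43751251101595506, 0.14226013574023755], [0.44950971854405, -0.17192709844560405], [0.6563726393391426, -0.1752985368933886]] ctr [ 0.5487 -0.0138] edges [0.214  0.3144 0.2069 0.3251]
[np.float64(0.035143708261925616), np.float64(-0.016296492248166712)] [np.float64(0.038166355379004105), np.float64(0.015275273999916763)]
btn [ 0.5308 -0.1301] 0.018072211348169942
```

The manual's scale: shifts go in shares of 50 cm and turns go in shares of 2 rad. Converting my numbers, 0.465 m / 0.5 = 0.93, -0.28 m / 0.5 = -0.56, -0.28 rad / 2 = -0.14.

Request:
jog_arm --plan '[[[0.12,-0.08,0],[0,0,0],1],[[0.24,-0.16,0],[0,0,-0.05],1],[[0.36,-0.24,0],[0,0,-0.1],1],[[0.48,-0.32,0],[0,0,-0.14],1],[[0.6,-0.4,0],[0,0,-0.14],1],[[0.72,-0.48,0],[0,0,-0.14],1],[[0.84,-0.56,0],[0,0,-0.14],1],[[0.93,-0.62,0],[0,0,-0.14],1],[[0.93,-0.62,0],[0,0,-0.14],1],[[0.93,-0.62,0],[0,0,-0.14],1]]'

```text
time_s: 1.45
eef_pos: [0.5206, -0.1274, 0.2311]
eef_rot: [-0.0, 0.962, 0.275, 0.0]
wrist_force: [-0.4, -0.2, 0.2]
opening: 1.002
grasp_force: 0.0
```

```bash
python3 - <<'E'
from h import *
p=viewer.camera_params("wrist");i=viewer.camera("wrist")
np.set_printoptions(precision=4,suppress=True);print(p["fovy"],np.linalg.inv(p["view"]))
cv2.imwrite("pics/w1.png",i)
print(proj(p,[[.531,-.119,.094],[.552,.018,.064]]))
for n,a,b in(("red",(0,150,70),(8,255,255)),("or",(9,120,80),(25,255,255))):
  for c,s in blobs(i,a,b,60): print(n,c,s,onz(p,c,.09 if n=="red" else .064))
E
```

```text
61.768705499134086 [[ 0.5285  0.8084  0.2592  0.587 ]
 [-0.8489  0.5033  0.1611 -0.0852]
 [-0.0002 -0.3052  0.9523  0.3748]
 [ 0.      0.      0.      1.    ]]
[[256.8257 165.1657]
 [141.0151  60.8481]]
red [253.8, 161.4] [234, 142, 40, 41, 1237] [ 0.5317 -0.1153  0.09  ]
or [138.6, 59.6] [120, 39, 39, 42, 1168] [0.5518 0.0204 0.064 ]
or [244.9, 157.5] [227, 139, 52, 42, 381] [ 0.5254 -0.1086  0.064 ]
```

View pics/w1.png

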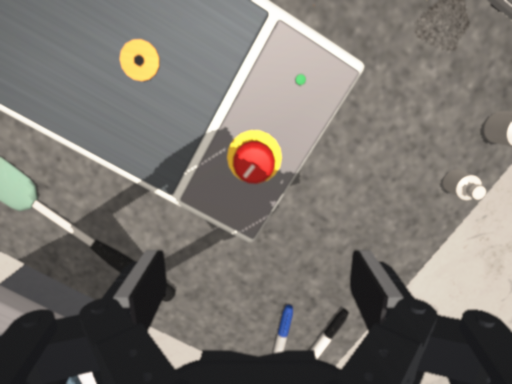

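The dot is at (138,60). The button head is centred at (254,161), and its white line points lower-left, so the knob has already been turned about 0.17. The button is at (.531,-.116), which agrees with the triangulation.

Scaled: 0.125 m / 0.5 = 0.25, 0.11 m / 0.5 = 0.22.

Request:
jog_arm --plan '[[[0.03,-0.008,0.1],[0,0,0],0],[[0.03,-0.008,0.16],[0,0,0],0],[[0.03,-0.008,0.22],[0,0,0],0],[[0.03,-0.008,0.25],[0,0,0],0],[[0.03,-0.008,0.25],[0,0,0],0],[[0.03,-0.008,0.25],[0,0,0],0],[[0.03,-0.008,0.25],[0,0,0],0]]'

```text
time_s: 2.38
eef_pos: [0.5305, -0.1202, 0.1077]
eef_rot: [0.001, 0.962, 0.272, 0.001]
wrist_force: [0.4, -0.6, 0.2]
opening: 0.001
grasp_force: 0.0
```

```bash
python3 -c "
from h import *
for k in range(3): print(np.round(ctrl.get_obs()['eef_pos'],4));viewer.camera('side')
print(local([.531-ctrl.get_obs()['eef_pos'][0],-.116-ctrl.get_obs()['eef_pos'][1],0]))"
```

```text
[ 0.5305 -0.1202  0.1077]
[ 0.5304 -0.1201  0.1075]
[ 0.5303 -0.12    0.1073]
[ 2.79482997e-03 -2.80427367e-03 -1.08068991e-06]
```

Scaled: 0.022 m / 0.5 = 0.044, 0.018 m / 0.5 = 0.036.

Request:
jog_arm --plan '[[[0.006,-0.006,0.02],[0,0,0],0],[[0.006,-0.006,0.036],[0,0,0],0],[[0.006,-0.006,0.044],[0,0,0],0],[[0.006,-0.006,0.044],[0,0,0],0],[[0.006,-0.006,0.044],[0,0,0],0]]'

```text
time_s: 3.15
eef_pos: [0.5313, -0.1154, 0.0856]
eef_rot: [0.0, 0.962, 0.272, 0.0]
wrist_force: [-3.4, 3.9, 15.1]
opening: -0.004
grasp_force: 7.1
```

Scaled: -0.045 m / 0.5 = -0.09, -0.03 m / 0.5 = -0.06.

Request:
jog_arm --plan '[[[0,0,-0.06],[0,0,0],1],[[0,0,-0.09],[0,0,0],1],[[0,0,-0.09],[0,0,0],1],[[0,0,-0.09],[0,0,0],1],[[0,0,-0.09],[0,0,0],1],[[0,0,-0.09],[0,0,0],1],[[0,0,-0.04],[0,0,0],1],[[0,0,0.01],[0,0,0],1],[[0,0,0.036],[0,0,0],1],[[0,0,0.036],[0,0,0],1]]'

```text
time_s: 4.4
eef_pos: [0.5299, -0.1153, 0.0653]
eef_rot: [-0.001, 0.962, 0.272, -0.001]
wrist_force: [-0.9, -0.1, -0.2]
opening: 1.001
grasp_force: 0.0
```

Request:
jog_arm --plan '[[[0,0,0],[0,0,0],0],[[0,0,0],[0,0,0],0],[[0,0,0],[0,0,0],0],[[0,0,0],[0,0,0],0],[[0,0,0],[0,0,0],0],[[0,0,0],[0,0,0],0]]'

```text
time_s: 5.15
eef_pos: [0.5313, -0.116, 0.0667]
eef_rot: [0.001, 0.962, 0.272, 0.001]
wrist_force: [3.5, -1.4, 2.2]
opening: 0.441
grasp_force: 59.8
```

Scaled: 1 rad / 2 = 0.5.

Request:
jog_arm --plan '[[[0,0,0],[0,0,0.075],0],[[0,0,0],[0,0,0.15],0],[[0,0,0],[0,0,0.225],0],[[0,0,0],[0,0,0.3],0],[[0,0,0],[0,0,0.375],0],[[0,0,0],[0,0,0.45],0],[[0,0,0],[0,0,0.475],0],[[0,0,0],[0,0,0.5],0],[[0,0,0],[0,0,0.5],0],[[0,0,0],[0,0,0.5],0]]'

```text
time_s: 6.4
eef_pos: [0.5313, -0.1169, 0.0668]
eef_rot: [0.001, 0.975, -0.222, 0.001]
wrist_force: [1.6, -5.5, 1.5]
opening: 0.439
grasp_force: 60.1
```

```bash
python3 -c "
from h import *
print(ctrl.get_obs()['torque'],ctrl.get_obs()['q'])"
```

```text
[-0.89050197 -0.21752831  0.64400593] [-0.43377337  0.32055514  1.80464944 -0.00217932  1.01401288  1.58585336]
```

Scaled: -0.17 m / 0.5 = -0.34, -0.15 m / 0.5 = -0.3.

Request:
jog_arm --plan '[[[0,0,0],[0,0,0],1],[[0,0,0],[0,0,0],1],[[0,0,0],[0,0,0],1],[[0,0,0],[0,0,0],1],[[0,0,-0.1],[0,0,0],1],[[0,0,-0.2],[0,0,0],1],[[0,0,-0.3],[0,0,0],1],[[0,0,-0.34],[0,0,0],1],[[0,0,-0.34],[0,0,0],1],[[0,0,-0.34],[0,0,0],1]]'

```text
time_s: 7.65
eef_pos: [0.5299, -0.1152, 0.2348]
eef_rot: [-0.0, 0.975, -0.223, -0.001]
wrist_force: [-0.7, 0.6, -0.5]
opening: 0.998
grasp_force: 0.0
```

```bash
python3 - <<'E'
from h import *
p=viewer.camera_params("wrist");i=viewer.camera("wrist");cv2.imwrite("pics/w2.png",i)
np.set_printoptions(precision=4,suppress=True);print(np.linalg.inv(p["view"]))
for c,s in blobs(i,(9,120,80),(25,255,255),60): print(c,s,onz(p,c,.064))
E
```

```text
[[-0.4341  0.8572  0.2772  0.6006]
 [-0.9009 -0.4133 -0.1327 -0.1482]
 [ 0.0007 -0.3073  0.9516  0.3783]
 [ 0.      0.      0.      1.    ]]
[260.0, 170.0] [233, 152, 53, 37, 280] [ 0.5284 -0.1162  0.064 ]
[133.1, 205.0] [116, 189, 35, 33, 840] [0.5523 0.02   0.064 ]
```

View pics/w2.png

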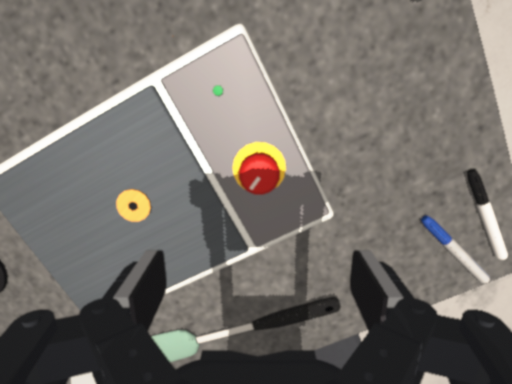

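The knob line now reads about 1.1 rad, so it is at its stop. The disc comes out at (.552,.020) from both wrist views. Next is the probe.

Scaled: -0.369 m / 0.5 = -0.738, -0.178 m / 0.5 = -0.356, -0.45 rad / 2 = -0.225.

Request:
jog_arm --plan '[[[-0.048,-0.1,-0.04],[0,0,0],1],[[-0.096,-0.2,-0.06],[0,0,-0.05],1],[[-0.144,-0.3,-0.06],[0,0,-0.1],1],[[-0.192,-0.4,-0.06],[0,0,-0.15],1],[[-0.24,-0.5,-0.06],[0,0,-0.225],1],[[-0.288,-0.6,-0.06],[0,0,-0.225],1],[[-0.356,-0.738,-0.06],[0,0,-0.225],1],[[-0.356,-0.738,-0.06],[0,0,-0.225],1],[[-0.356,-0.738,-0.06],[0,0,-0.225],1],[[-0.356,-0.738,-0.06],[0,0,-0.225],1]]'

```text
time_s: 8.95
eef_pos: [0.5305, 0.2927, 0.2655]
eef_rot: [0.001, 1.0, -0.0, -0.001]
wrist_force: [-0.2, -0.5, 0.0]
opening: 1.002
grasp_force: 0.0
```

```bash
python3 - <<'E'
from h import *
p=viewer.camera_params("wrist");i=viewer.camera("wrist");cv2.imwrite("pics/w3.png",i)
np.set_printoptions(precision=4,suppress=True);print(np.linalg.inv(p["view"]))
print(proj(p,[.555,.3,.166]))
for c,s in blobs(i,(110,120,40),(128,255,255),60): print(c,s,onz(p,c,.166))
E
```

```text
[[-0.0002  0.9518  0.3066  0.6089]
 [-1.     -0.0007  0.0015  0.2938]
 [ 0.0017 -0.3066  0.9518  0.4091]
 [ 0.      0.      0.      1.    ]]
[[249.2963 161.2621]]
[168.9, 8.4] [143, 0, 51, 22, 825] [0.6614 0.3539 0.166 ]
[246.3, 158.3] [226, 129, 43, 54, 526] [0.5573 0.3023 0.166 ]
```

View pics/w3.png

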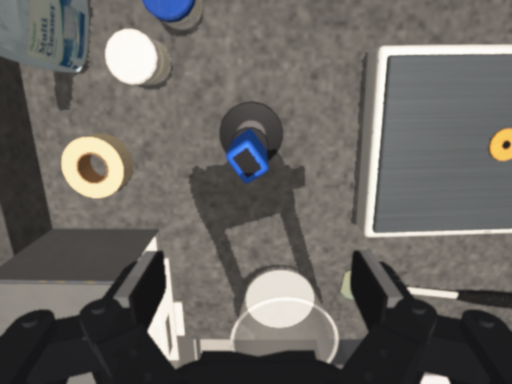

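```bash
python3 -c "
import cv2
i=cv2.imread('pics/w3.png');cv2.imwrite('pics/w3c.png',cv2.resize(i[95:195,205:305],(600,600),interpolation=cv2.INTER_CUBIC))"
```

```text
(no output)
```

View pics/w3c.png

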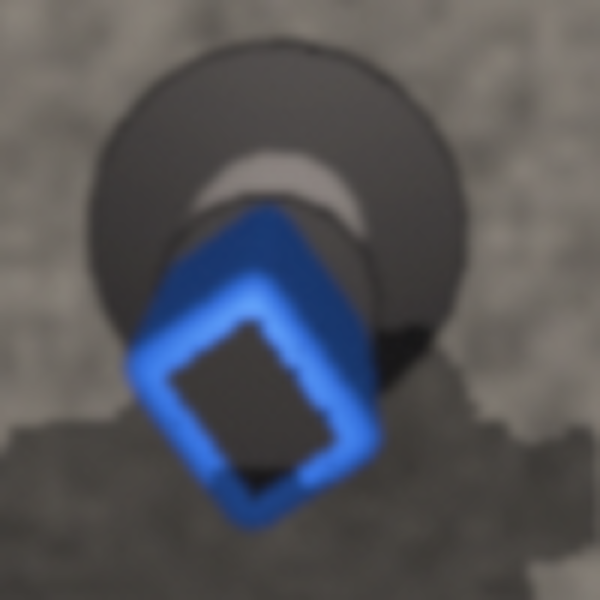

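Handle-top corners in the crop are (262,268), (382,445), (248,530) and (130,365).

```bash
python3 - <<'E'
from h import *
p=viewer.camera_params("wrist")
np.set_printoptions(precision=4,suppress=True)
c=np.array([onz(p,(205+u/6-.42,95+v/6-.42),.166)[:2] for u,v in((262,268),(382,445),(248,530),(130,365))])
e=np.roll(c,-1,0)-c;print(c,c.mean(0),np.linalg.norm(e,axis=1),np.arctan2(e[:,1],e[:,0]))
print("base ctr",onz(p,(205+278/6,95+225/6),.012))
print(ctrl.get_obs()["eef_pos"])
E
```

```text
[[0.5722 0.3005]
 [0.5492 0.2851]
 [0.5377 0.3027]
 [0.5598 0.3176]] [0.5547 0.3015] [0.0277 0.021  0.0266 0.0211] [-2.5526  2.1503  0.593  -0.9417]
base ctr [0.5572 0.301  0.012 ]
[0.5307 0.2925 0.2658]
```

Scaled: 0.152 m / 0.5 = 0.304, 0.13 m / 0.5 = 0.26, -0.595 rad / 2 = -0.2975.

Request:
jog_arm --plan '[[[0.049,-0.018,0],[0,0,-0.09],1],[[0.049,-0.018,0],[0,0,-0.18],1],[[0.049,-0.018,0],[0,0,-0.27],1],[[0.049,-0.018,0.02],[0,0,-0.2975],1],[[0.049,-0.018,0.1],[0,0,-0.2975],1],[[0.049,-0.018,0.18],[0,0,-0.2975],1],[[0.049,-0.018,0.26],[0,0,-0.2975],1],[[0.049,-0.018,0.304],[0,0,-0.2975],1],[[0.049,-0.018,0.304],[0,0,-0.2975],1],[[0.049,-0.018,0.304],[0,0,-0.2975],1]]'

```text
time_s: 10.25
eef_pos: [0.5561, 0.3025, 0.1157]
eef_rot: [0.0, 0.956, 0.293, 0.001]
wrist_force: [-0.9, 0.9, 1.3]
opening: 0.999
grasp_force: 0.0
```

Request:
jog_arm --plan '[[[0,0,0],[0,0,0],0],[[0,0,0],[0,0,0],0],[[0,0,0],[0,0,0],0],[[0,0,0],[0,0,0],0],[[0,0,0],[0,0,0],0],[[0,0,0],[0,0,0],0],[[0,0,0],[0,0,0],0]]'

```text
time_s: 11.12
eef_pos: [0.5552, 0.3033, 0.1147]
eef_rot: [-0.0, 0.956, 0.294, 0.0]
wrist_force: [-2.1, -0.3, 4.5]
opening: 0.273
grasp_force: 59.1
```

Scaled: -0.12 m / 0.5 = -0.24, -0.05 m / 0.5 = -0.1.

Request:
jog_arm --plan '[[[0,0,-0.04],[0,0,0],0],[[0,0,-0.1],[0,0,0],0],[[0,0,-0.18],[0,0,0],0],[[0,0,-0.24],[0,0,0],0],[[0,0,-0.24],[0,0,0],0]]'

```text
time_s: 11.75
eef_pos: [0.5568, 0.3037, 0.2382]
eef_rot: [-0.0, 0.956, 0.294, 0.003]
wrist_force: [-0.1, 0.6, -2.4]
opening: 0.269
grasp_force: 58.9
```

Request:
jog_arm --plan '[[[-0.026,0.038,0],[0,0,0],0],[[-0.08,0.116,0],[0,0,0],0],[[-0.134,0.194,0],[0,0,0],0],[[-0.188,0.272,0],[0,0,0],0],[[-0.242,0.35,0],[0,0,0],0],[[-0.296,0.428,0],[0,0,0],0],[[-0.322,0.466,0.02],[0,0,0],0],[[-0.322,0.466,0.08],[0,0,0],0],[[-0.322,0.466,0.1],[0,0,0],0],[[-0.322,0.466,0.1],[0,0,0],0]]'

```text
time_s: 13.0
eef_pos: [0.5512, 0.0199, 0.1828]
eef_rot: [-0.001, 0.956, 0.293, -0.002]
wrist_force: [-0.1, 0.6, -1.4]
opening: 0.272
grasp_force: 58.9
```

```bash
python3 - <<'E'
from h import *
np.set_printoptions(precision=4,suppress=True)
print(ctrl.get_obs()["eef_pos"])
cc=[]
for n in("scene","side"):
    p=viewer.camera_params(n);i=viewer.camera(n);cv2.imwrite(f"pics/{n}_d.png",i)
    u,v=proj(p,[.552,.02,.085])[0].astype(int);print(n,u-32,v-38)
    cc.append(cv2.resize(i[v-38:v+22,u-32:u+32],(400,375),interpolation=cv2.INTER_CUBIC))
cv2.imwrite("pics/d.png",np.hstack(cc))
E
```

```text
[0.5512 0.0199 0.1828]
scene 235 142
side 226 165
```

View pics/d.png

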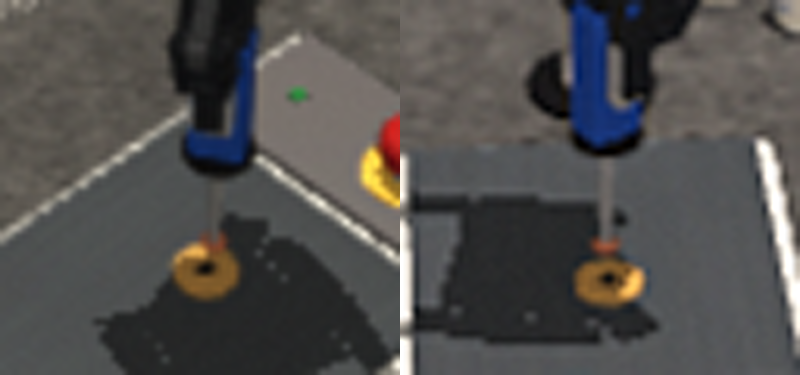

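Scene crop: tip at (212,245), dot at (206,267). Side crop: tip at (205,247), dot at (208,280). I'll triangulate their difference.

```bash
python3 - <<'E'
from h import *
np.set_printoptions(precision=4,suppress=True)
P=[viewer.camera_params(n) for n in("scene","side")]
s=6.25;O=[(235,142),(226,165)]
T=[tri(P,[(o[0]+u/s-.42,o[1]+v/s-.42) for o,(u,v) in zip(O,q)])[0] for q in([(212,244),(205,246)],[(206,267),(208,280)])]
print(T,T[0]-T[1],local([T[1][0]-T[0][0],T[1][1]-T[0][1],0]),ctrl.get_obs()["eef_pos"])
E
```

```text
[array([0.5497, 0.0179, 0.0844]), array([0.5522, 0.0175, 0.0629])] [-0.0025  0.0003  0.0214] [0.0019 0.0017 0.    ] [0.5527 0.02   0.1848]
```

Scaled: 0.03 m / 0.5 = 0.06, 0.027 m / 0.5 = 0.054.

Request:
jog_arm --plan '[[[0.002,0.002,0.02],[0,0,0],0],[[0.002,0.002,0.036],[0,0,0],0],[[0.002,0.002,0.046],[0,0,0],0],[[0.002,0.002,0.054],[0,0,0],0],[[0.002,0.002,0.06],[0,0,0],0],[[0.002,0.002,0.06],[0,0,0],0],[[0.002,0.002,0.06],[0,0,0],0],[[0.002,0.002,0.06],[0,0,0],0]]'

```text
time_s: 14.1
eef_pos: [0.554, 0.0197, 0.1545]
eef_rot: [0.0, 0.956, 0.294, 0.0]
wrist_force: [-0.7, 0.4, 1.2]
opening: 0.276
grasp_force: 59.5
```

```bash
python3 - <<'E'
from h import *
cc=[]
for n,(x,y) in(("scene",(235,142)),("side",(226,165))):
    i=viewer.camera(n);cc.append(cv2.resize(i[y:y+60,x:x+64],(400,375),interpolation=cv2.INTER_CUBIC));o=ctrl.get_obs();print(np.round(o["eef_pos"],4),np.round(o["wrist_force"],1))
cv2.imwrite("pics/d2.png",np.hstack(cc))
E
```

```text
[0.554  0.0196 0.1545] [-1.   1.1  1.1]
[0.554  0.0197 0.1545] [-0.5  0.2  1.6]
```

View pics/d2.png

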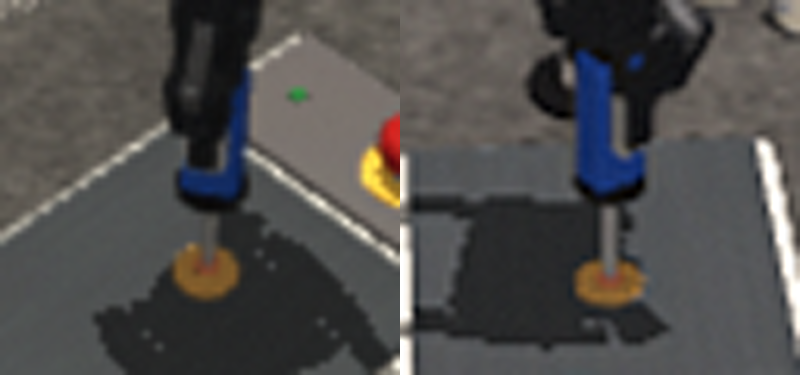

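The copper tip sits centred on the dot at (207,268) and (608,280). Height and force both put the spring at about 8 mm in.

Request:
jog_arm --plan '[[[0,0,0],[0,0,0],0],[[0,0,0],[0,0,0],0],[[0,0,0],[0,0,0],0],[[0,0,0],[0,0,0],0]]'

```text
time_s: 14.7
eef_pos: [0.554, 0.0196, 0.1543]
eef_rot: [0.0, 0.956, 0.293, 0.0]
wrist_force: [-0.8, 0.4, 2.0]
opening: 0.276
grasp_force: 59.5
```

```bash
python3 -c "
from bench import ctrl, viewer
print(ctrl.hand_in())"
```

```text
the job is handed in; nothing more can be done
None
```

I handed the job in at 14.7 s: the stop button was pressed, released and turned clockwise to its stop, and the probe is held upright on the disc's dot with the spring about half way in (roughly 8 mm, 3 N); no verdict came back from the hand-in.

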